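# Reseat the half-shut rings of a lever arch job board

### The arm

A 6-joint arm with a two-finger parallel gripper is mounted at the origin on the work surface. World frame = base frame: x ahead of the robot, y to its left, z up, the work surface at z = 0. Lengths are in m, angles in rad, forces in N, time in s.
With the tool pointing down it reaches from about 0.375 to 0.975 m from the base axis. Payload 3.8 kg.
Tool frame: the origin (TCP) lies at the very end of the fingers, on their centre line; the grasp point (between the pads) lies 19 mm behind it; y points along the fingers, z is the direction in which the jaws open and shut, and the axes are right-handed (so a half turn about y gives the same grasp; the last joint's range is limited). The gripper opens to 88 mm and grips with 3 to 60 N. Pads are 18 mm wide; open, the fingers measure 123 mm over their backs; the gripper's body (75 mm by 187 mm) begins 45 mm behind the grasp point.
Start: joints at [1.144, 0.264, 1.604, -0, 1.274, -0.037], TCP at [0.256, 0.624, 0.209] pointing down, gripper open.
Joint ranges: [-2.63, 2.63], [-0.94, 2.18], [0.31, 2.57], [-1.31, 4.45], [0, 2.66], [-2.55, 2.55]. Speed limits (rad/s): [2.57, 2.57, 3.14, 3.14, 3.14, 3.14].

### API

Orientations are given as [roll, pitch, yaw] about the fixed x, y, z axes, in that order (R = Rz(yaw) Ry(pitch) Rx(roll)).
In Python, from station import env gives the robot as it stands.
- The arm moves only by the tool carry_out, never from a script. Its argument "plan" is a list of rows, each an object of numbers: "hand": the closure, from 0 (fully open) to 1 (shut); "tx", "ty", "tz": the shift along the tool's x, y, z in units of 40 mm (1.0 is 40 mm); "roll": the turn about the tool's y in units of 8 degrees (1.0 is 8 degrees). A call has 1 to 10 rows; each row is the pose to reach, as a shift and turn from the pose commanded when the call began, along the tool's axes at that moment; what a row does not reach only later rows make up. A row lasts 1/8 s, in which the tool goes at most 62.5 mm and 10.7 degrees, less where a joint would pass 70% of its speed; a pose out of reach is approached as far as the arm can. A call with a gripper value outside its range is refused whole. The fingers move at their own pace and stop on an object; "newtons" is the grip in N (left out, the last holds). Time passes only in rows, so rows that repeat a pose let the fingers close. It gives the time, the measured TCP pose, the force and the opening at its end, in the units of the state.
- env.read_state(): the state, without advancing time (a new reading comes with each control period).
- env.snapshot(name): name is "side" or "top" or "wrist"; returns the picture (400x640x3 uint8, red, green, blue); there is no depth.
- env.camera_params(name): a dict with "mtx" (3x3 intrinsics, pixels), "dist" ([k1, k2, p1, p2, k3] as OpenCV has them; the pictures are not rectified), "position" and "attitude" of the camera in the world; the wrist camera has in their place "hand_eye" (4x4, takes a point from camera to tool coordinates, whose origin is the TCP and whose axes are the tool frame's). Camera axes: x right, y up, looking along -z (the intrinsics and any distortion apply to the point x, -y, -z); pixel columns grow to the right and rows downward; lengths in m; the calibration is good to about 2 mm. A picture is of the moment at which its call begins: read the wrist's pose just before it. camera_params takes no time and is no camera call.
- env.close_job(): hands the job in, once; it reports no verdict.
Trained networks look in the newest picture that a camera, given by its name, has taken for a name from the list of things; names that differ only in an ending like _2 or _b are one class to them, and where a whole thing is asked for, a point or a joint stands for the part that bears it (a point fixed in the world has none). Each returns a list of dicts, best first, with "score" (0 to 1); they miss things now and then, are a little off and sometimes report something else, mostly with a low value. They report only what shows in the picture. A call takes as long as a camera call.
- env.find_in(thing, camera): "box" ([left, top, right, bottom] in pixels, round what is visible of it).
The state is a dict: "t": time; "q": joint angles; "qvel": joint speeds; "joint_efforts": joint torques, N m; "ee_pos": TCP position; "tool_rot": TCP orientation; "ft_force": force on the tool from outside, world axes, zero at the start; "wrist_torque": the same for the moment, N m; "finger_gap": opening from 0.0 (shut) to 1.0 (fully open).
Only numpy, scipy, OpenCV 4.12 (cv2) and the standard library are available. Lean on these libraries where they do the work, as an engineer would, in place of code of your own. Each camera call takes 0.05 s, during which the arm holds its last target.

### The job

Two lever arch boards with job tags are screwed to the kindling bench; on one of them the lever was left part-way up, so its rings stand ajar. Lift that lever right up so that the rings swing wide open, then press it fully down so that they close properly, and let go. Leave the lever of the other board shut.

Things in the scene. Friction and masses are not known exactly. Their poses are not given: they have to be found in the camera images.
- order_hinge (a point): Middle of the lever's hinge, 34 mm above the bench, on the fixed brown wooden board (260 x 180 x 12 mm) whose lever stands part-way up. Axes: z up, y along the hinge; the shut lever points to -x; two posts, ring arches (80 mm apart in y, top 71 mm above the bench) and job tags lie to +x. Board from x -110 to 150 mm. As the lever rises the arches lean over to -x, staying under 80 mm.
- order_lever_end (a point): Centre of the lever's rolled steel free end, 90 mm from the hinge: a roll 14 mm in diameter, 26 mm long along y of order_hinge; the lever behind it is 23 mm wide, 5 mm thick. 34 mm above the bench (22 above the board) when shut, 123 mm when right up. Its flat ends can be pinched from above; it turns between the fingers as the lever swings.
- order_lever (a joint): Angle of that lever in rad: 0 = fully down, flat, rings shut; 1.4 = right up, rings wide open (both are stops). Starts at 0.4 to 0.8. Stiff hinge that stays where it is left; it takes about 2 to 3 N at the lever's end to lift it or press it down. The rings turn with it by 0.55 times its angle.
- other_lever (a joint): Angle of the lever of the other, identical board, whose lever lies flat and whose rings are shut: 0 = shut, 1.4 = right up. To be left shut.

How it is judged:
On the way:
1. the lever is lifted right up, rings wide open (value of joint order_lever above 1.2 rad), for 0.2 s.
At the end, for the whole second after the job is handed in: After having been right up (over 1.2 rad), the lever lies pressed down within 0.15 rad of flat (about 13 mm at its end), which shuts the rings; the other board's lever lies within 0.15 rad of flat (value of joint each of order_lever, other_lever below 0.15 rad); the robot touches nothing.
It fails at once if the other board's lever is lifted (value of joint other_lever above 0.15 rad).
It also fails if it takes over 37 s, if anything falls off the work surface, if the arm or the gripper's body presses on something with over 40 N, if the wrist force passes 120 N, or if a joint passes its speed limit or range.

## Working session

There is one attempt and no reset: what is moved stays moved. The work goes in short steps, Python scripts to look and compute and a tool call to move; the robot and the scene stay as the last step left them, time stands still between calls to the robot, and variables do not carry over. Pictures are saved under pics/ and viewed, and the job is handed in when it is done.

Besides the shell and the picture viewer there is one more tool, called after ">>>" by a JSON object that holds its "method" and its "body", one argument or row to a line. carry_out: Moves the arm, as the interface text tells. Its arguments: {"type":"object","properties":{"plan":{"type":"array"},"newtons":{"type":"number"}},"required":["plan"]}

```bash
mkdir -p pics; ls
python3 - <<'E'
from station import env
import cv2
s=env.read_state();print({k:s[k] for k in('t','ee_pos','tool_rot','finger_gap')})
for n in('side','top','wrist'):
    im=env.snapshot(n);cv2.imwrite(f'pics/a_{n}.png',im[:,:,::-1])
    p=env.camera_params(n);print(n,p)
    for th in('order_lever_end','order_lever','order_hinge'):
        try:print(th,env.find_in(th,n)[:4])
        except Exception as e:print(th,e)
E
```

```text
pics
{'t': 0.0, 'ee_pos': array([0.25620881, 0.6236625 , 0.20734917]), 'tool_rot': array([-1.57296032e+00,  6.45119521e-05, -3.89807920e-01]), 'finger_gap': 0.9951562503741782}
side {'mtx': array([[508.04693144,   0.        , 327.92321037],
       [  0.        , 508.04693144, 202.60267959],
       [  0.        ,   0.        ,   1.        ]]), 'dist': array([0.01681018, 0.        , 0.        , 0.        , 0.        ]), 'position': array([-0.06091708, -0.69938744,  0.6382834 ]), 'attitude': array([ 1.01948716,  0.01221953, -0.72573699])}
order_lever_end []
order_lever [{'box': [236.4, 165.3, 262.9, 181.5], 'score': 0.55}]
order_hinge [{'box': [206.5, 158.9, 326.8, 223.9], 'score': 0.92}]
top {'mtx': array([[444.55568278,   0.        , 321.63968147],
       [  0.        , 444.55568278, 196.44894941],
       [  0.        ,   0.        ,   1.        ]]), 'dist': array([-0.05228434,  0.        ,  0.        ,  0.        ,  0.        ]), 'position': array([0.49571298, 0.00530841, 0.96077831]), 'attitude': array([ 0.07814308, -0.03356005, -1.55405641])}
order_lever_end [{'box': [199.2, 220.5, 212.0, 247.5], 'score': 0.9}]
order_lever [{'box': [199.5, 216.4, 211.9, 250.7], 'score': 0.64}]
order_hinge [{'box': [151.1, 138.6, 261.5, 275.8], 'score': 0.95}]
wrist {'mtx': array([[336.35524494,   0.        , 323.52220967],
       [  0.        , 336.35524494, 199.91746349],
       [  0.        ,   0.        ,   1.        ]]), 'dist': array([-0.04099497,  0.        ,  0.        ,  0.        ,  0.        ]), 'hand_eye': array([[ 1.03714044e-03, -9.65145418e-01, -2.61712144e-01,
        -6.63346257e-02],
       [-9.20500567e-04,  2.61711252e-01, -9.65145778e-01,
        -1.76612486e-01],
       [ 9.99999039e-01,  1.24189789e-03, -6.16985582e-04,
         8.72843771e-04],
       [ 0.00000000e+00,  0.00000000e+00,  0.00000000e+00,
         1.00000000e+00]])}
order_lever_end []
order_lever []
order_hinge []
```

View pics/a_side.png

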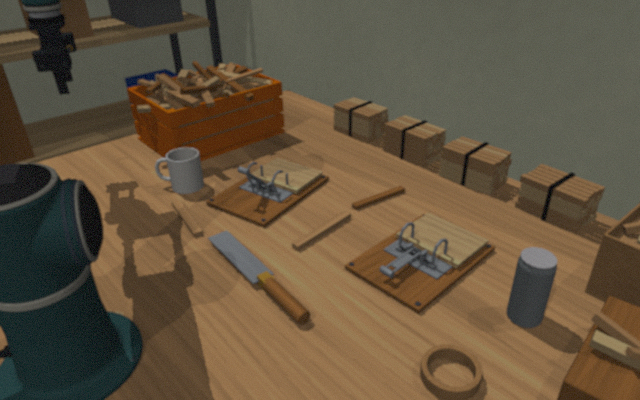

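View pics/a_top.png

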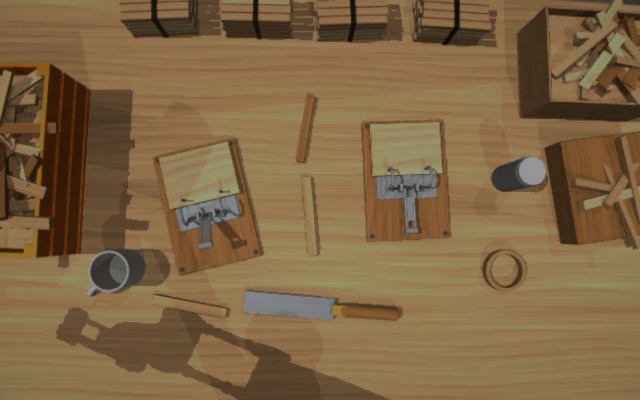

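Run:
```python
import cv2
a=cv2.imread('pics/a_top.png')[120:300,120:360]
cv2.imwrite('pics/b_top.png',cv2.resize(a,None,fx=3.3,fy=3.3,interpolation=cv2.INTER_CUBIC))
a=cv2.imread('pics/a_side.png')[130:260,190:430]
cv2.imwrite('pics/b_side.png',cv2.resize(a,None,fx=3.3,fy=3.3,interpolation=cv2.INTER_CUBIC))
```

```text
(no output)
```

View pics/b_top.png

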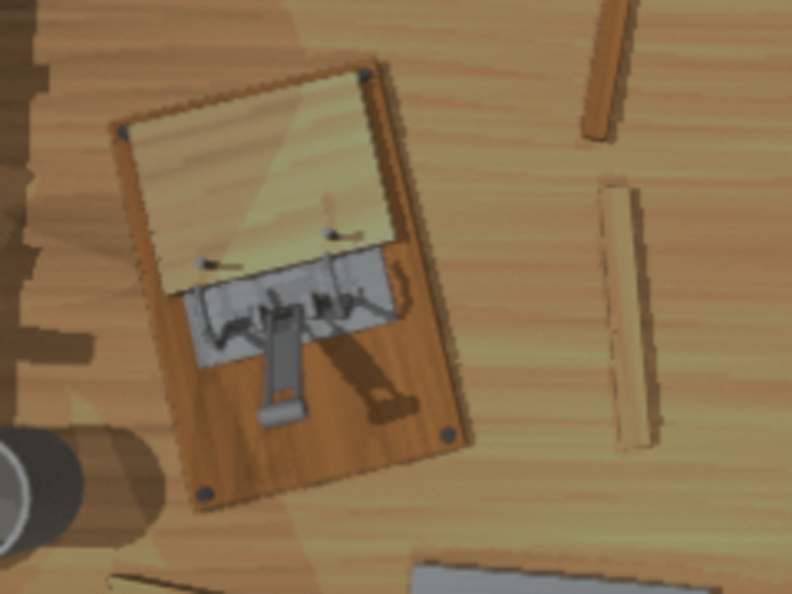

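View pics/b_side.png

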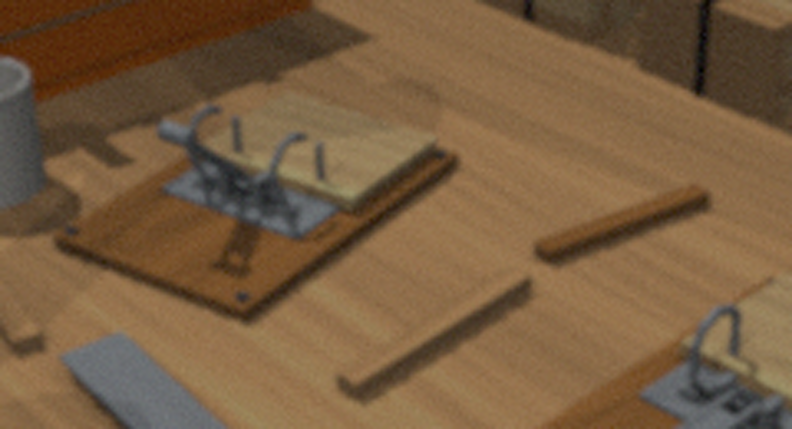

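The ajar board is the left one in the top view (board corners in the crop about (112,127), (380,60), (470,445), (198,510); roll at crop (283,412)). In the side view its roll stands raised at crop (174,131). The right-hand lever lies flat.

```bash
cat > h.py <<'E'
import numpy as np,cv2
from scipy.spatial.transform import Rotation as R
from scipy.optimize import least_squares
from station import env
F=np.diag([1.,-1,-1])
def proj(n,P,T=None):
    p=env.camera_params(n)
    if n=='wrist': Rc=T[:3,:3]@p['hand_eye'][:3,:3]; c=T[:3,:3]@p['hand_eye'][:3,3]+T[:3,3]
    else: Rc=R.from_euler('xyz',p['attitude']).as_matrix(); c=p['position']
    X=(np.atleast_2d(P)-c)@Rc@F
    return cv2.projectPoints(X.reshape(-1,1,3),np.zeros(3),np.zeros(3),p['mtx'],p['dist'])[0].reshape(-1,2)
def hinge_pts(v,loc):
    x,y,a=v; c,s=np.cos(a),np.sin(a); loc=np.atleast_2d(loc)
    return np.c_[x+c*loc[:,0]-s*loc[:,1], y+s*loc[:,0]+c*loc[:,1], loc[:,2]]
def end(v,th): return hinge_pts(v,[-.09*np.cos(th),0,.034+.09*np.sin(th)])
E
cat > m.py <<'E'
from h import *
ct=np.array([[112,127],[380,60],[470,445],[198,510]])/3.3+120
cs=np.array([[55,245],[245,320],[458,155]])/3.3+[190,130]   # near-left, front, right
rt=np.array([283,412])/3.3+120; rs=np.array([174,131])/3.3+[190,130]
# +x of hinge -> image up in top. top image: up = world +x?
loc=np.array([[.15,.09,.012],[.15,-.09,.012],[-.11,-.09,.012],[-.11,.09,.012]])
def f(v):
    b=hinge_pts(v[:3],loc)
    return np.r_[(proj('top',b)-ct).ravel(),(proj('side',b[[3,2,1]])-cs).ravel(),
      2*(proj('top',end(v[:3],v[3]))-rt).ravel(),2*(proj('side',end(v[:3],v[3]))-rs).ravel()]
r=least_squares(f,[.55,.25,.2,.6],x_scale=[.01,.01,.1,.1])
print(r.x,r.cost);print(r.fun.round(1)); print(end(r.x[:3],r.x[3]))
E
python3 m.py
```

```text
[0.52597052 0.21191871 0.25944904 0.82972083] 17.702365679655095
[-0.5 -1.2 -0.  -0.5  0.5  0.7 -0.3  1.6 -2.6 -2.7 -1.6 -2.6 -1.  -0.4
  2.  -1.   0.3  0.2]
[[0.46724662 0.19633153 0.10039686]]
```

```bash
cat >> h.py <<'E'
def units(targets,yaw,s=None):
    s=s or env.read_state(); M=R.from_euler('xyz',s['tool_rot']).as_matrix()
    for t in np.atleast_2d(targets):
        d=M.T@(t-s['ee_pos'])/.04; print('tx %.2f ty %.2f tz %.2f'%tuple(d), 'roll %.2f'%(-np.degrees(yaw-s['tool_rot'][2])/8))
E
python3 -c "
from h import *
units([.467,.196,.165],.259)"
```

```text
tx 8.94 ty 1.09 tz -7.91 roll -4.65
```

>>> {"method": "carry_out", "body": {
  "plan": [
    {"tx": 8.94, "ty": 1.0, "tz": -7.91, "roll": -4.65, "hand": 0},
    {"tx": 8.94, "ty": 1.0, "tz": -7.91, "roll": -4.65, "hand": 0},
    {"tx": 8.94, "ty": 1.0, "tz": -7.91, "roll": -4.65, "hand": 0},
    {"tx": 8.94, "ty": 1.0, "tz": -7.91, "roll": -4.65, "hand": 0},
    {"tx": 8.94, "ty": 1.0, "tz": -7.91, "roll": -4.65, "hand": 0},
    {"tx": 8.94, "ty": 1.0, "tz": -7.91, "roll": -4.65, "hand": 0},
    {"tx": 8.94, "ty": 1.0, "tz": -7.91, "roll": -4.65, "hand": 0},
    {"tx": 8.94, "ty": 1.0, "tz": -7.91, "roll": -4.65, "hand": 0},
    {"tx": 8.94, "ty": 1.0, "tz": -7.91, "roll": -4.65, "hand": 0},
    {"tx": 8.94, "ty": 1.0, "tz": -7.91, "roll": -4.65, "hand": 0}
  ]
}}

```text
t: 1.85
ee_pos: [0.467, 0.1961, 0.1688]
tool_rot: [-1.57, -0.0, 0.259]
ft_force: [-0.4, 0.6, -0.7]
finger_gap: 0.999
```

Run:
```python
from h import *
s=env.read_state();print(s['t'],s['ee_pos'],s['tool_rot'],s['qvel'].round(3),s['ft_force'])
im=env.snapshot('wrist')[:,:,::-1].copy()
print(env.find_in('order_lever_end','wrist')[:3])
T=np.eye(4);T[:3,:3]=R.from_euler('xyz',s['tool_rot']).as_matrix();T[:3,3]=s['ee_pos']
v=[.526,.2119,.2594]
cv2.imwrite('pics/c_raw.png',im)
for P in (end(v,.83),end(v,.75),s['ee_pos']):
    p=proj('wrist',P,T)[0];print(p);cv2.circle(im,tuple(int(i) for i in p.round()),2,(0,0,255),-1)
for p in proj('wrist',hinge_pts(v,[[.15,.09,.012],[.15,-.09,.012],[-.11,-.09,.012],[-.11,.09,.012]]),T):cv2.circle(im,tuple(int(i) for i in p.round()),3,(0,255,0),-1)
cv2.imwrite('pics/c.png',im)
```

```text
1.85 [0.4669919  0.1961128  0.16880083] [-1.57015763e+00 -1.75336625e-04  2.58620518e-01] [ 0.026 -0.    -0.001 -0.001 -0.002 -0.001] [-0.38688678  0.55345517 -0.72873807]
[{'box': [310.4, 190.6, 342.2, 248.9], 'score': 0.97}]
[323.11292157 199.53766392]
[323.10299096 191.3576908 ]
[322.81059731 230.92247966]
```

View pics/c.png

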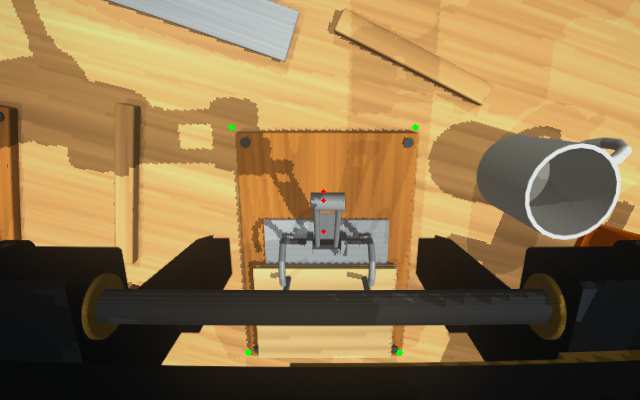

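The wrist picture shows the roll at about (327.5, 201), with the fingers straddling the lever; it is about 3 mm right of the prediction. I'll refit with this view included.

```bash
sed -i '/^def f/,$d' m.py
cat >> m.py <<'E'
s=env.read_state()
T=np.eye(4);T[:3,:3]=R.from_euler('xyz',s['tool_rot']).as_matrix();T[:3,3]=s['ee_pos']
cw=np.array([[237.5,131],[417.5,130]]); rw=np.array([327.5,201.5])
def f(v):
    b=hinge_pts(v[:3],loc)
    return np.r_[.5*(proj('top',b)-ct).ravel(),.5*(proj('side',b[[3,2,1]])-cs).ravel(),
      (proj('top',end(v[:3],v[3]))-rt).ravel(),(proj('side',end(v[:3],v[3]))-rs).ravel(),
      (proj('wrist',b[[2,3]],T)-cw).ravel(),2*(proj('wrist',end(v[:3],v[3]),T)-rw).ravel()]
r=least_squares(f,[.526,.212,.26,.8],x_scale=[.01,.01,.1,.1])
print(r.x,r.cost);print(r.fun.round(1)); e=end(r.x[:3],r.x[3])[0];print(e)
units([[e[0],e[1],.11],[e[0],e[1],e[2]-.017]],r.x[2])
E
python3 m.py
```

```text
[0.52802727 0.21647521 0.25714028 0.80914231] 16.115987072117647
[-1.2 -1.2 -1.  -0.7 -0.8 -0.1 -1.3  0.2 -1.4 -1.9 -1.1 -1.9 -0.7 -0.6
 -1.1 -1.  -0.6 -0.1 -3.  -0.9  1.2  0.6 -0.2 -0.2]
[0.46795865 0.20067946 0.0991326 ]
tx 0.05 ty 1.47 tz 0.08 roll 0.03
tx 0.05 ty 2.17 tz 0.08 roll 0.03
```

>>> {"method": "carry_out", "body": {
  "plan": [
    {"tx": 0.05, "ty": 1.2, "tz": 0.1, "hand": 0},
    {"tx": 0.05, "ty": 2.1, "tz": 0.1, "hand": 0},
    {"tx": 0.05, "ty": 2.1, "tz": 0.1, "hand": 0.3},
    {"tx": 0.05, "ty": 2.1, "tz": 0.1, "hand": 0.6},
    {"tx": 0.05, "ty": 2.1, "tz": 0.1, "hand": 0.9},
    {"tx": 0.05, "ty": 2.1, "tz": 0.1, "hand": 0.9},
    {"tx": 0.05, "ty": 2.1, "tz": 0.1, "hand": 0.9},
    {"tx": 0.05, "ty": 2.1, "tz": 0.1, "hand": 0.9}
  ],
  "newtons": 20
}}

```text
$.plan[0]: bad value
```

Run:
```python
from h import *
s=env.read_state();print(s['t'],s['ee_pos'],s['tool_rot'],s['ft_force'],s['finger_gap']*88)
im=env.snapshot('wrist')[:,:,::-1];cv2.imwrite('pics/d.png',im)
im=env.snapshot('side')[130:260,190:430,::-1];cv2.imwrite('pics/d_s.png',cv2.resize(im,None,fx=3,fy=3))
# arc from theta0 as shifts in tool axes
e0=.8
for th in np.arange(e0,1.45,.1):print('%.2f tx %.2f ty %.2f'%(th,(.09*(np.cos(e0)-np.cos(th)))/.04,-(.09*(np.sin(th)-np.sin(e0)))/.04))
```

```text
1.95 [0.46672777 0.19686468 0.16881973] [-1.57035126e+00 -2.77231233e-04  2.60691716e-01] [ 0.52145291  0.09482057 -0.44065135] 87.85860866034297
0.80 tx 0.00 ty -0.00
0.90 tx 0.17 ty -0.15
1.00 tx 0.35 ty -0.28
1.10 tx 0.55 ty -0.39
1.20 tx 0.75 ty -0.48
1.30 tx 0.97 ty -0.55
1.40 tx 1.19 ty -0.60
```

View pics/d.png

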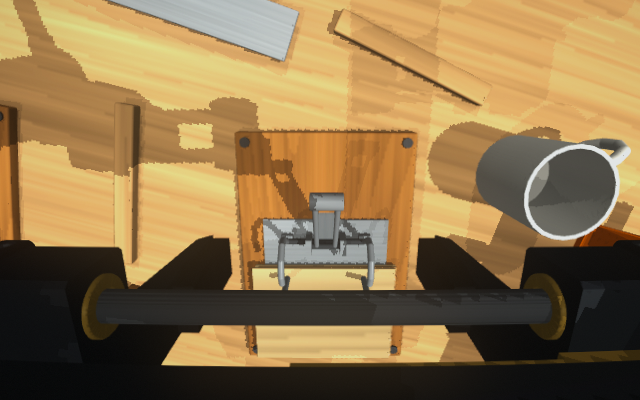

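View pics/d_s.png

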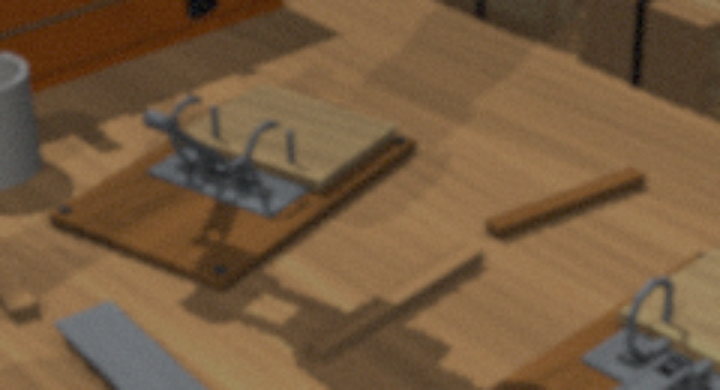

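The call was refused, most likely because "roll" was left out, so the lever is unchanged in both pictures. I'll resend it with every field filled in.

>>> {"method": "carry_out", "body": {
  "plan": [
    {"tx": 0.05, "ty": 1.2, "tz": 0.1, "roll": 0, "hand": 0},
    {"tx": 0.05, "ty": 2.1, "tz": 0.1, "roll": 0, "hand": 0},
    {"tx": 0.05, "ty": 2.1, "tz": 0.1, "roll": 0, "hand": 0.3},
    {"tx": 0.05, "ty": 2.1, "tz": 0.1, "roll": 0, "hand": 0.6},
    {"tx": 0.05, "ty": 2.1, "tz": 0.1, "roll": 0, "hand": 0.9},
    {"tx": 0.05, "ty": 2.1, "tz": 0.1, "roll": 0, "hand": 0.9},
    {"tx": 0.05, "ty": 2.1, "tz": 0.1, "roll": 0, "hand": 0.9},
    {"tx": 0.05, "ty": 2.1, "tz": 0.1, "roll": 0, "hand": 0.9}
  ],
  "newtons": 20
}}

```text
t: 3.05
ee_pos: [0.4681, 0.2002, 0.0849]
tool_rot: [-1.571, -0.001, 0.259]
ft_force: [0.3, 0.9, -0.3]
finger_gap: 0.343
```

Run:
```python
from h import *
s=env.read_state();print(s['t'],s['ee_pos'],s['tool_rot'],s['ft_force'],s['finger_gap']*88)
im=env.snapshot('wrist')[:,:,::-1];cv2.imwrite('pics/e.png',im)
im=env.snapshot('side')[130:260,190:430,::-1];cv2.imwrite('pics/e_s.png',cv2.resize(im,None,fx=3,fy=3))
```

```text
3.05 [0.46813306 0.20016981 0.08492869] [-1.57075230e+00 -5.32645819e-04  2.59309414e-01] [ 0.25369907  0.9069437  -0.29114401] 30.223392460056385
```

View pics/e.png

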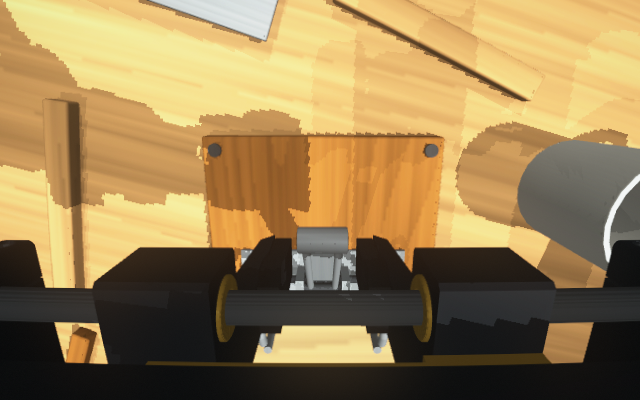

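View pics/e_s.png

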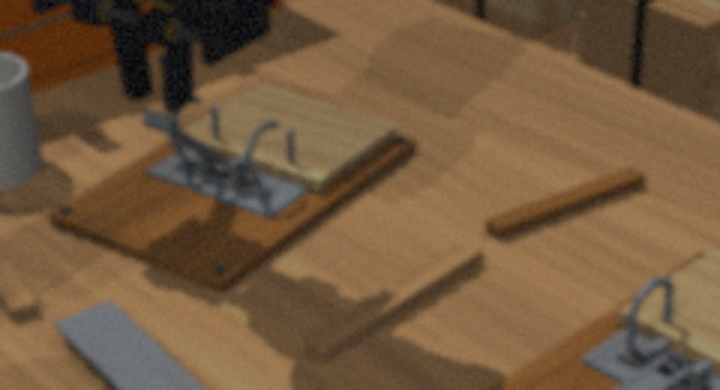

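Run:
```python
from h import *
s=env.read_state()
T=np.eye(4);T[:3,:3]=R.from_euler('xyz',s['tool_rot']).as_matrix();T[:3,3]=s['ee_pos']
v=[.528,.2165,.257]
im=env.snapshot('side')[:,:,::-1].copy()
def sc(p):return ((p-[190,110])*4).round(1)
im=cv2.resize(im[110:240,190:390],None,fx=4,fy=4,interpolation=cv2.INTER_CUBIC)
for th,c in((.8,(0,0,255)),(.6,(0,255,0)),(.4,(255,0,0))):
    p=sc(proj('side',end(v,th))[0]);print(th,p,proj('wrist',end(v,th),T));cv2.circle(im,(int(p[0]),int(p[1])),3,c,-1)
for dz in(-.015,.015):
    P=T[:3,:3]@[0,0,dz]+T[:3,3];p=sc(proj('side',P)[0]);print('tip',p);cv2.circle(im,(int(p[0]),int(p[1])),3,(255,0,255),-1);print(proj('wrist',P,T))
cv2.imwrite('pics/f_s.png',im)
im=env.snapshot('top')[:,:,::-1][180:280,140:280];cv2.imwrite('pics/f_t.png',cv2.resize(im,None,fx=5,fy=5,interpolation=cv2.INTER_CUBIC))
```

```text
0.8 [207.8 239.5] [[323.84095321 239.45975363]]
0.6 [196.5 269. ] [[323.85206044 210.34084658]]
0.4 [189.1 299.5] [[323.85101242 188.44622722]]
tip [231.5 267.6]
[[295.94674956 230.94027458]]
tip [191.9 254.2]
[[349.67264509 230.89089695]]
```

View pics/f_s.png

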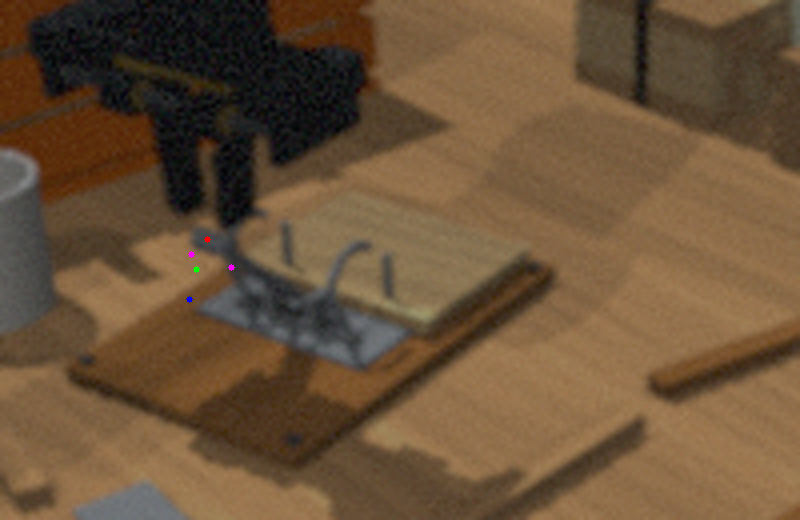

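View pics/f_t.png

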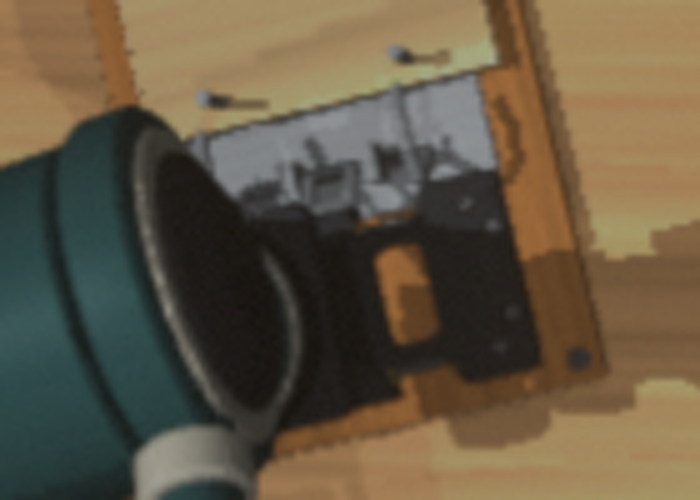

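The side view puts the visible fingertips at about (185,212) and (235,222), roughly 25 mm above where the calibration puts the TCP. Closing a little further will show whether the roll is really between the fingers.

>>> {"method": "carry_out", "body": {
  "plan": [
    {"tx": 0, "ty": 0, "tz": 0, "roll": 0, "hand": 0.9},
    {"tx": 0, "ty": 0, "tz": 0, "roll": 0, "hand": 0.9},
    {"tx": 0, "ty": 0, "tz": 0, "roll": 0, "hand": 0.9}
  ]
}}

```text
t: 3.62
ee_pos: [0.4679, 0.2002, 0.0846]
tool_rot: [-1.571, 0.0, 0.259]
ft_force: [0.5, -0.3, 0.6]
finger_gap: 0.105
```

Run:
```python
from h import *
s=env.read_state();print(s['t'],s['ee_pos'],s['ft_force'],s['finger_gap']*88)
im=env.snapshot('wrist')[:,:,::-1]
cv2.imwrite('pics/g.png',cv2.resize(im[190:350,200:450],None,fx=3,fy=3,interpolation=cv2.INTER_CUBIC))
```

```text
3.625 [0.46794845 0.20018027 0.0845655 ] [ 0.51588985 -0.25883899  0.63327652] 9.233188603298435
```

View pics/g.png

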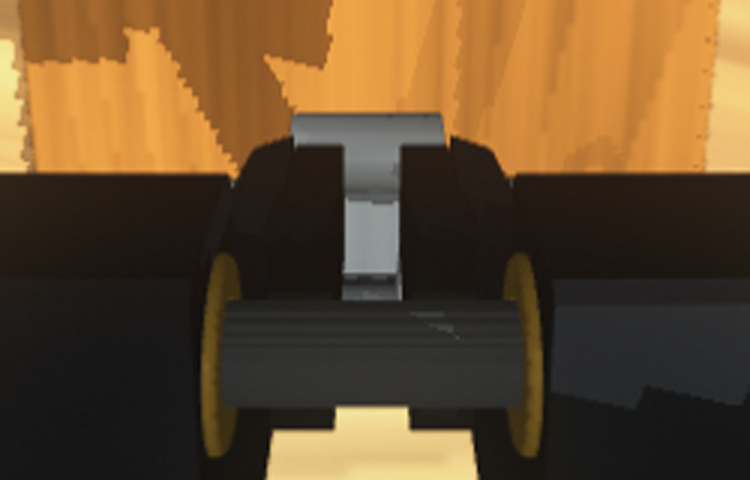

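It was a miss. The fingers closed to 9 mm just above the roll, so the real tips sit about 25–28 mm short of the reported TCP. I'll open, go 28 mm lower and close again.

>>> {"method": "carry_out", "body": {
  "plan": [
    {"tx": 0, "ty": 0, "tz": 0, "roll": 0, "hand": 0.3},
    {"tx": 0, "ty": 0, "tz": 0, "roll": 0, "hand": 0.3},
    {"tx": 0, "ty": 0, "tz": 0, "roll": 0, "hand": 0.3},
    {"tx": 0, "ty": 0, "tz": 0, "roll": 0, "hand": 0.3},
    {"tx": 0, "ty": 0.35, "tz": 0, "roll": 0, "hand": 0.3},
    {"tx": 0, "ty": 0.7, "tz": 0, "roll": 0, "hand": 0.3},
    {"tx": 0, "ty": 0.7, "tz": 0, "roll": 0, "hand": 0.3}
  ]
}}

```text
t: 4.55
ee_pos: [0.466, 0.1995, 0.0543]
tool_rot: [-1.571, 0.004, 0.259]
ft_force: [0.9, 0.1, 0.2]
finger_gap: 0.701
```

Run:
```python
from h import *
s=env.read_state();print(s['t'],s['ee_pos'],s['ft_force'],s['finger_gap']*88)
im=env.snapshot('wrist')[:,:,::-1]
cv2.imwrite('pics/h.png',cv2.resize(im[150:350,200:450],None,fx=3,fy=3,interpolation=cv2.INTER_CUBIC))
im=env.snapshot('side')[110:240,190:390,::-1];cv2.imwrite('pics/h_s.png',cv2.resize(im,None,fx=4,fy=4,interpolation=cv2.INTER_CUBIC))
```

```text
4.55 [0.46604956 0.19948754 0.05432982] [0.93617791 0.10234442 0.18987306] 61.660483855827394
```

View pics/h.png

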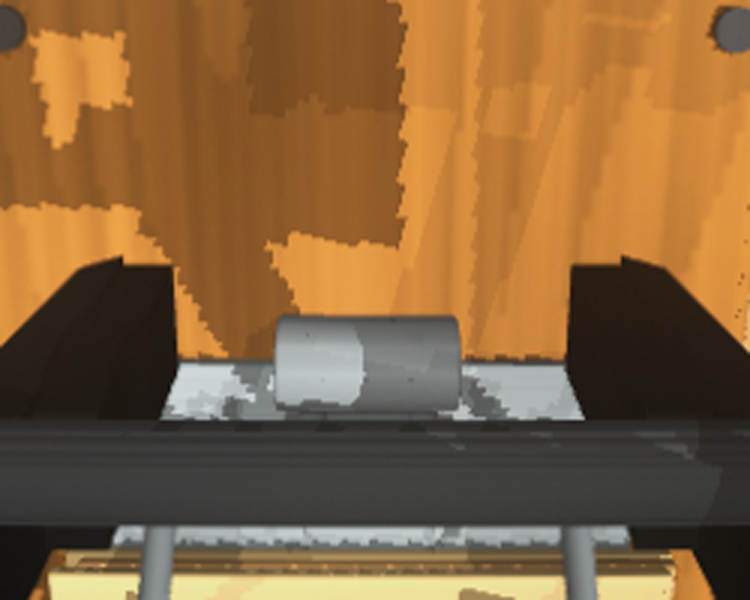

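View pics/h_s.png

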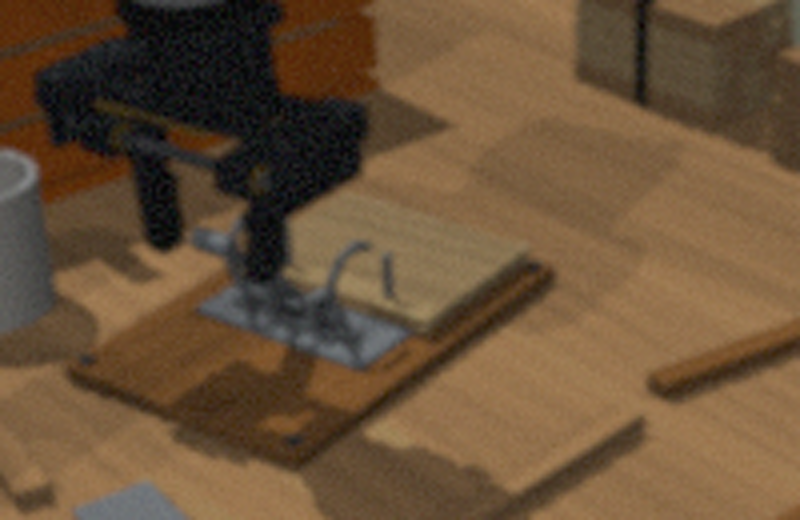

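The roll at crop (367,365) now lies between the fingers, at tool x of about 0 and about 17 mm above the real tips. I'll close on it.

>>> {"method": "carry_out", "body": {
  "plan": [
    {"tx": 0, "ty": 0, "tz": 0, "roll": 0, "hand": 0.8},
    {"tx": 0, "ty": 0, "tz": 0, "roll": 0, "hand": 0.8},
    {"tx": 0, "ty": 0, "tz": 0, "roll": 0, "hand": 0.8},
    {"tx": 0, "ty": 0, "tz": 0, "roll": 0, "hand": 0.8},
    {"tx": 0, "ty": 0, "tz": 0, "roll": 0, "hand": 0.8},
    {"tx": 0, "ty": 0, "tz": 0, "roll": 0, "hand": 0.8}
  ],
  "newtons": 20
}}

```text
t: 5.4
ee_pos: [0.4683, 0.1996, 0.0569]
tool_rot: [-1.572, -0.0, 0.26]
ft_force: [0.6, -5.5, 2.8]
finger_gap: 0.292
```

Run:
```python
from h import *
s=env.read_state();print(s['t'],s['ee_pos'],s['ft_force'],s['finger_gap']*88)
im=env.snapshot('wrist')[:,:,::-1]
cv2.imwrite('pics/i.png',cv2.resize(im[150:350,200:450],None,fx=3,fy=3,interpolation=cv2.INTER_CUBIC))
```

```text
5.4 [0.46825509 0.19958613 0.05685758] [ 0.55320412 -5.52574766  2.77230154] 25.660452450639557
```

View pics/i.png

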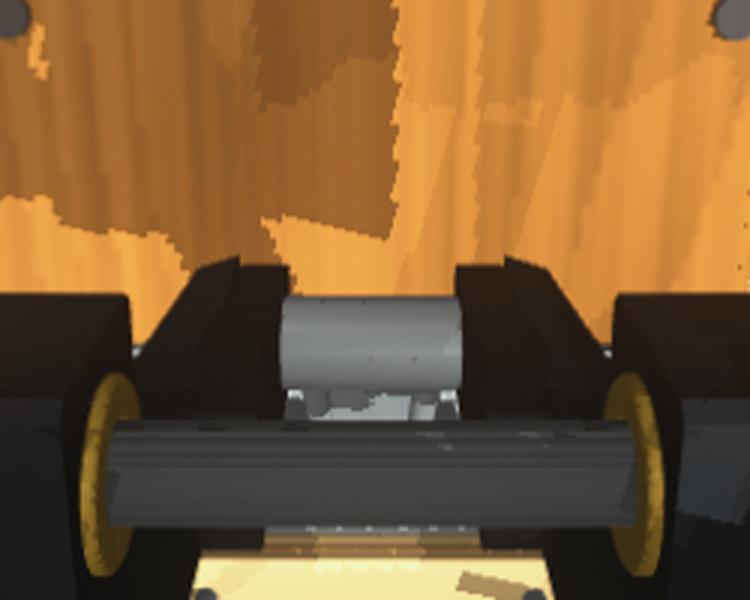

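The roll is gripped: the opening is 25.7 mm against its 26 mm length. Next I'll lift it along the arc.

>>> {"method": "carry_out", "body": {
  "plan": [
    {"tx": 0.17, "ty": -0.15, "tz": 0, "roll": 0, "hand": 0.8},
    {"tx": 0.35, "ty": -0.28, "tz": 0, "roll": 0, "hand": 0.8},
    {"tx": 0.55, "ty": -0.39, "tz": 0, "roll": 0, "hand": 0.8},
    {"tx": 0.75, "ty": -0.48, "tz": 0, "roll": 0, "hand": 0.8},
    {"tx": 0.97, "ty": -0.55, "tz": 0, "roll": 0, "hand": 0.8},
    {"tx": 1.15, "ty": -0.59, "tz": 0, "roll": 0, "hand": 0.8},
    {"tx": 1.17, "ty": -0.6, "tz": 0, "roll": 0, "hand": 0.8},
    {"tx": 1.17, "ty": -0.6, "tz": 0, "roll": 0, "hand": 0.8},
    {"tx": 1.17, "ty": -0.6, "tz": 0, "roll": 0, "hand": 0.8}
  ]
}}

```text
t: 6.58
ee_pos: [0.5124, 0.2112, 0.0803]
tool_rot: [-1.572, 0.003, 0.26]
ft_force: [-2.2, -6.2, 2.6]
finger_gap: 0.292
```

Run:
```python
from h import *
s=env.read_state();print(s['t'],s['ee_pos'],s['ft_force'],s['finger_gap']*88)
im=env.snapshot('wrist')[:,:,::-1]
cv2.imwrite('pics/j.png',cv2.resize(im[150:350,200:450],None,fx=3,fy=3,interpolation=cv2.INTER_CUBIC))
im=env.snapshot('side')[110:240,190:390,::-1];cv2.imwrite('pics/j_s.png',cv2.resize(im,None,fx=4,fy=4,interpolation=cv2.INTER_CUBIC))
v=[.528,.2165,.257]
print(hinge_pts([0,0,-.257],[[s['ee_pos'][0]-.528,s['ee_pos'][1]-.2165,s['ee_pos'][2]+.046-.034]]))
```

```text
6.575 [0.51237734 0.21120032 0.08033259] [-2.16653196 -6.23144534  2.5742191 ] 25.655071191617555
[[-0.01645664 -0.00115465  0.09233259]]
```

View pics/j.png

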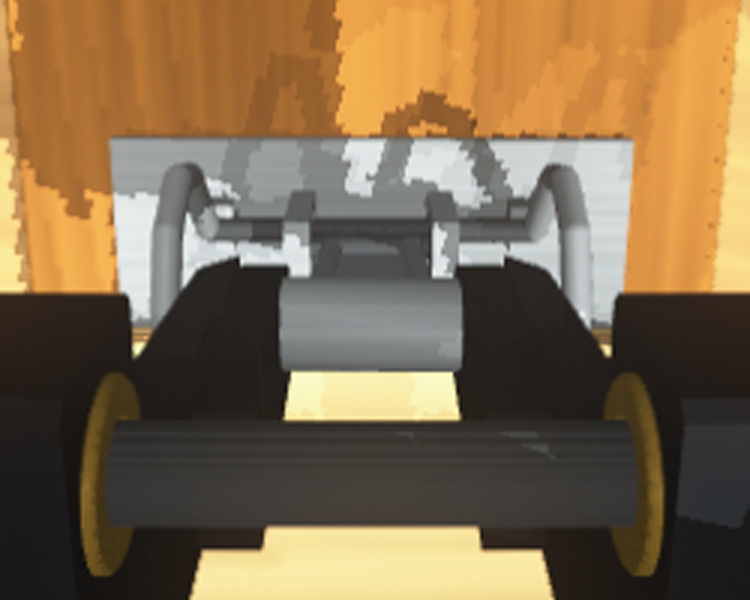

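View pics/j_s.png

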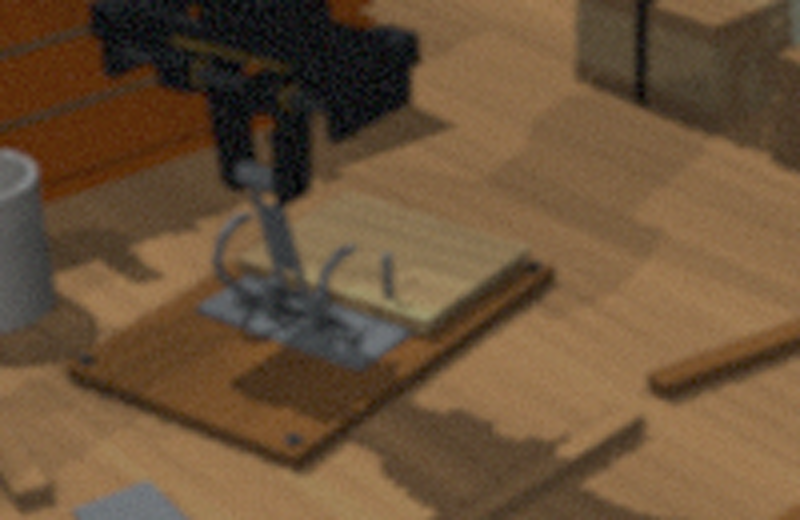

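The side view shows the lever nearly vertical at about (265,230) and the rings leaning over; the geometry gives about 1.37 rad. A small extra push upward, then I'll swing it down.

>>> {"method": "carry_out", "body": {
  "plan": [
    {"tx": 0.1, "ty": 0, "tz": 0, "roll": 0, "hand": 0.8},
    {"tx": 0.1, "ty": 0, "tz": 0, "roll": 0, "hand": 0.8},
    {"tx": 0.1, "ty": 0, "tz": 0, "roll": 0, "hand": 0.8},
    {"tx": -0.2, "ty": 0.05, "tz": 0, "roll": 0, "hand": 0.8},
    {"tx": -0.41, "ty": 0.12, "tz": 0, "roll": 0, "hand": 0.8},
    {"tx": -0.81, "ty": 0.32, "tz": 0, "roll": 0, "hand": 0.8},
    {"tx": -1.16, "ty": 0.6, "tz": 0, "roll": 0, "hand": 0.8},
    {"tx": -1.45, "ty": 0.94, "tz": 0, "roll": 0, "hand": 0.8},
    {"tx": -1.67, "ty": 1.34, "tz": 0, "roll": 0, "hand": 0.8},
    {"tx": -1.67, "ty": 1.34, "tz": 0, "roll": 0, "hand": 0.8}
  ]
}}

```text
t: 7.92
ee_pos: [0.4494, 0.1946, 0.0265]
tool_rot: [-1.572, -0.002, 0.26]
ft_force: [3.8, -5.4, -2.5]
finger_gap: 0.293
```

Run:
```python
from h import *
s=env.read_state();print(s['t'],s['ee_pos'],s['ft_force'],s['finger_gap']*88)
im=env.snapshot('wrist')[:,:,::-1]
cv2.imwrite('pics/k.png',cv2.resize(im[150:350,200:450],None,fx=3,fy=3,interpolation=cv2.INTER_CUBIC))
print(hinge_pts([0,0,-.257],[[s['ee_pos'][0]-.528,s['ee_pos'][1]-.2165,s['ee_pos'][2]+.046-.034]]))
```

```text
7.925 [0.4493813  0.19463409 0.02651202] [ 3.80183714 -5.3518038  -2.47551036] 25.75032772987663
[[-0.0815945  -0.00116444  0.03851202]]
```

View pics/k.png

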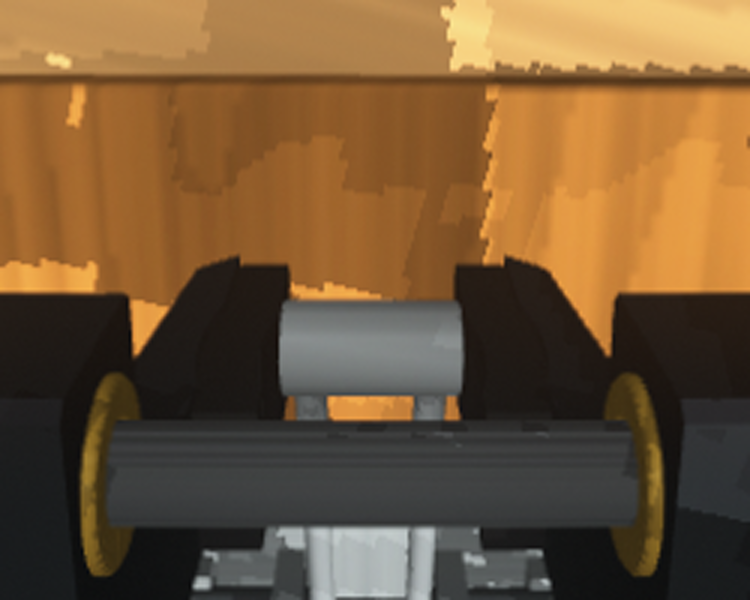

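The roll is still gripped, now at about 0.43 rad. I'll press it to flat and hold.

>>> {"method": "carry_out", "body": {
  "plan": [
    {"tx": -0.08, "ty": 0.2, "tz": 0, "roll": 0, "hand": 0.8},
    {"tx": -0.13, "ty": 0.43, "tz": 0, "roll": 0, "hand": 0.8},
    {"tx": -0.17, "ty": 0.65, "tz": 0, "roll": 0, "hand": 0.8},
    {"tx": -0.17, "ty": 0.87, "tz": 0, "roll": 0, "hand": 0.8},
    {"tx": -0.17, "ty": 0.9, "tz": 0, "roll": 0, "hand": 0.8},
    {"tx": -0.17, "ty": 0.9, "tz": 0, "roll": 0, "hand": 0.8},
    {"tx": -0.17, "ty": 0.9, "tz": 0, "roll": 0, "hand": 0.8}
  ]
}}

```text
t: 8.85
ee_pos: [0.4425, 0.1928, -0.009]
tool_rot: [-1.572, -0.0, 0.26]
ft_force: [0.2, -5.5, -0.2]
finger_gap: 0.292
```

Run:
```python
from h import *
s=env.read_state();print(s['t'],s['ee_pos'],s['ft_force'],s['finger_gap']*88)
im=env.snapshot('side')[110:240,190:390,::-1];cv2.imwrite('pics/l_s.png',cv2.resize(im,None,fx=4,fy=4,interpolation=cv2.INTER_CUBIC))
print(hinge_pts([0,0,-.257],[[s['ee_pos'][0]-.528,s['ee_pos'][1]-.2165,s['ee_pos'][2]+.046-.034]]))
```

```text
8.85 [ 0.44252596  0.19283483 -0.00900239] [ 0.24359887 -5.45088436 -0.20285897] 25.653615683083434
[[-0.08868203 -0.00116212  0.00299761]]
```

View pics/l_s.png

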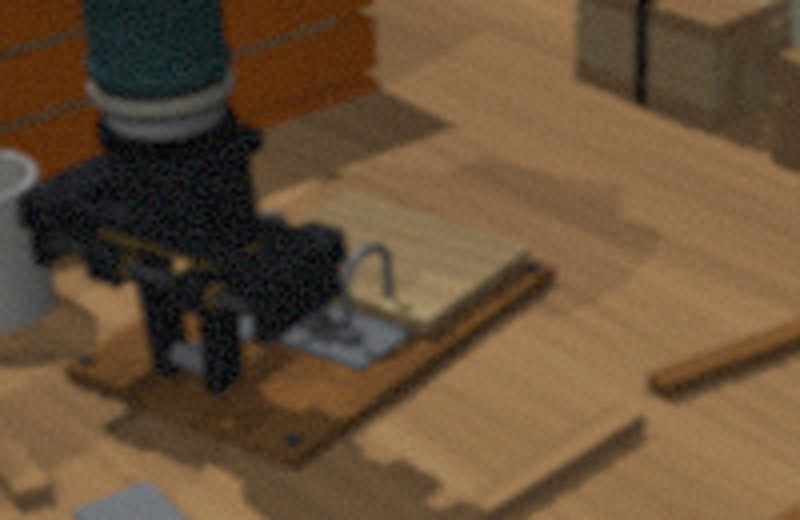

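The ring now meets its post and the roll is within about 3 mm of flat. One more 3 mm press to find the stop.

>>> {"method": "carry_out", "body": {
  "plan": [
    {"tx": 0, "ty": 0.06, "tz": 0, "roll": 0, "hand": 0.8},
    {"tx": 0, "ty": 0.1, "tz": 0, "roll": 0, "hand": 0.8},
    {"tx": 0, "ty": 0.1, "tz": 0, "roll": 0, "hand": 0.8}
  ]
}}

```text
t: 9.28
ee_pos: [0.4428, 0.1929, -0.0108]
tool_rot: [-1.572, 0.0, 0.26]
ft_force: [-5.2, -8.5, 19.4]
finger_gap: 0.29
```

The upward force rose to 19 N, so the lever is at its stop. I'll back off slightly, release and rise.

>>> {"method": "carry_out", "body": {
  "plan": [
    {"tx": 0, "ty": -0.06, "tz": 0, "roll": 0, "hand": 0.4},
    {"tx": 0, "ty": -0.06, "tz": 0, "roll": 0, "hand": 0.4},
    {"tx": 0, "ty": -0.06, "tz": 0, "roll": 0, "hand": 0.4},
    {"tx": 0, "ty": -0.06, "tz": 0, "roll": 0, "hand": 0.4},
    {"tx": 0, "ty": -0.5, "tz": 0, "roll": 0, "hand": 0.4},
    {"tx": 0, "ty": -1.5, "tz": 0, "roll": 0, "hand": 0.4},
    {"tx": 0, "ty": -3, "tz": 0, "roll": 0, "hand": 0.4},
    {"tx": 0, "ty": -4, "tz": 0, "roll": 0, "hand": 0.4},
    {"tx": 0, "ty": -4, "tz": 0, "roll": 0, "hand": 0.4},
    {"tx": 0, "ty": -4, "tz": 0, "roll": 0, "hand": 0.4}
  ]
}}

```text
t: 10.52
ee_pos: [0.4413, 0.1931, 0.146]
tool_rot: [-1.571, 0.001, 0.259]
ft_force: [1.3, 0.5, -0.7]
finger_gap: 0.601
```

Run:
```python
from h import *
s=env.read_state();print(s['t'],s['ee_pos'],s['ft_force'],s['finger_gap']*88)
T=np.eye(4);T[:3,:3]=R.from_euler('xyz',s['tool_rot']).as_matrix();T[:3,3]=s['ee_pos']
v=[.528,.2165,.257]
im=env.snapshot('wrist')[:,:,::-1];cv2.imwrite('pics/n.png',im)
print(env.find_in('order_lever_end','wrist')[:2])
for th in(0,.15,.3):print(th,proj('wrist',end(v,th),T),proj('side',end(v,th)))
im=env.snapshot('side')[110:310,190:500,::-1];cv2.imwrite('pics/n_s.png',cv2.resize(im,None,fx=2.5,fy=2.5,interpolation=cv2.INTER_CUBIC))
```

```text
10.525 [0.44130737 0.193118   0.14603574] [ 1.30850956  0.54100702 -0.72761539] 52.86252646387312
[{'box': [309.1, 179.1, 338.6, 284.1], 'score': 0.61}]
0 [[323.74445611 186.16305535]] [[236.79092748 199.39513161]]
0.15 [[323.75053773 190.86896981]] [[236.46762437 194.18129914]]
0.3 [[323.75302573 198.32530697]] [[236.75275726 188.65482377]]
```

View pics/n.png

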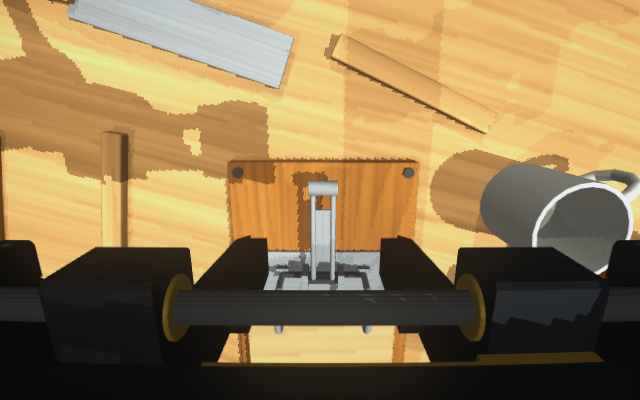

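View pics/n_s.png

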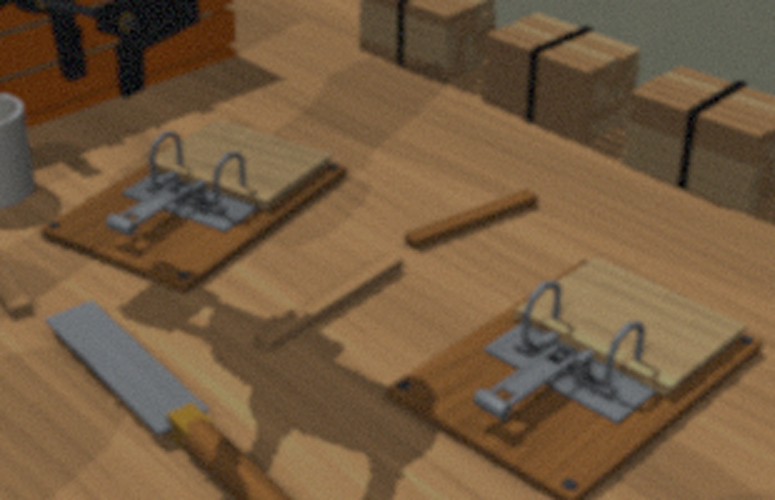

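The wrist view shows the roll at row 187 (0 rad predicts 186, 0.15 predicts 191). In the side view it lies at about (239,198), against a flat prediction of row 199. Both boards look alike, with rings shut and the gripper clear, so I'm handing in.

```bash
python3 -c "
from station import env
print(env.close_job(), env.read_state()['t'])"
```

```text
the job is handed in; nothing more can be done
the job is handed in; nothing more can be done
```

I pinched the ajar lever's roll on the left board, lifted it right up, and swung it down until it met its stop. Then I released it, rose clear and handed the job in; the last reading before that was about 10.5 s.

**Lifted:** the arm's position put the lever at about 1.37 rad when up. The side view showed it nearly vertical with the rings leaning over. I gave it a slight extra push upward after that and did not measure it separately.

**Pressed down:** the upward force rose to about 19 N at the bottom. Afterwards the roll matched flat in the wrist view (row 187; predicted 186 for 0 rad and 191 for 0.15 rad). The side view gave roughly 0 to 0.06 rad, and the rings looked shut.

**Other board:** I did not touch it, and its lever looks flat in the last side picture.

**What went wrong or disagreed:**
- **Missed first grasp:** the fingers closed just above the roll because the real fingertips sit about 30 mm behind the reported TCP. I measured that from the pictures and went lower; the second grasp held.
- **Refused call:** one move call was refused, most likely because it left out "roll". It moved nothing.
- **Camera mismatch:** the side camera disagreed with the other two by about 1 to 2 pixels.
- **Network result:** in the last wrist picture the network's box for the lever end took in the whole lever (score 0.61), so I read the roll position from the picture by eye.

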